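# Click the rotor onto the sample mill and cover it

## Robot

A 6-joint arm with a two-finger parallel gripper is mounted at the origin on the work surface. World frame = base frame: x ahead of the robot, y to its left, z up, the work surface at z = 0. Lengths are in m, angles in rad, forces in N, time in s.
With the tool pointing down it reaches from about 0.25 to 0.725 m from the base axis. Payload 4 kg.
Tool frame: the origin (TCP) lies midway between the tips of the shut fingers; the grasp point (between the pads) lies 19 mm behind it; z points along the fingers, y is the direction in which the jaws open and shut (so a half turn about z gives the same grasp; the last joint's range is limited). The gripper opens to 85 mm and grips with 20 to 120 N. Pads are 22 mm wide; open, the fingers measure 114 mm over their backs; the gripper's body (76 mm by 85 mm) begins 54 mm behind the grasp point. The pads swing forward as they close: fully open they stand 13 mm farther back than shut.
Start: joints at [1.317, 0.241, 0.005, 1.335, 0, 1.571], TCP at [0.126, 0.484, 0.231] pointing down, gripper open.
Joint ranges: [-2.72, 2.72], [-1.05, 1.87], [-1.09, 1.28], [-1.99, 2.15], [-1.42, 1.44], [-3.14, 3.14]. Speed limits (rad/s): [2.79, 2.79, 3.14, 3.14, 3.14, 3.14].

## Interface

Orientations are given as a unit quaternion [x, y, z, w].
In Python, from workcell import bot, eyes, job gives the robot as it stands.
- The arm moves only by the shell command python3 -m crank 'ROWS'. ROWS is a JSON object of lists of equal length, an entry for each row: "dr": the turn, a rotation vector about the tool's x, y, z in rad, a list of three; "travel": the shift along the tool's x, y, z in m, a list of three; "hand": the finger opening in m, from 0 to 0.0854. In form: {"dr": [[wx, wy, wz], ...], "travel": [[x, y, z], ...], "hand": [hand, ...]}. A call has 1 to 10 rows; each row is the pose to reach, as a shift and turn from the pose commanded when the call began, along the tool's axes at that moment; what a row does not reach only later rows make up. A row lasts 1/8 s, in which the tool goes at most 62.5 mm and 10.7 degrees, less where a joint would pass 70% of its speed; a pose out of reach is approached as far as the arm can. A call with a gripper value outside its range is refused whole. The fingers move at their own pace and stop on an object; the grip force is fixed at half the most. Time passes only in rows, so rows that repeat a pose let the fingers close. It gives the time, the measured TCP pose, the force and the opening at its end, in the units of the state.
- bot.get_obs(): the state, without advancing time (a new reading comes with each control period).
- eyes.camera(name): name is "scene" or "side" or "wrist"; returns a dict with "color" (400x640x3 uint8, red, green, blue), "K" (3x3 intrinsics, pixels), "D" ([k1, k2, p1, p2, k3] as OpenCV has them; the pictures are not rectified), "R" (3x3) and "t" (3): a world point X has camera coordinates R X + t; the wrist camera has in their place "T_tool_cam" (4x4, takes a point from camera to tool coordinates, whose origin is the TCP and whose axes are the flange's). Camera axes: x right, y down, z forward; pixel columns grow to the right and rows downward; lengths in m; the calibration is good to about 2 mm. A picture is of the moment at which its call begins: read the wrist's pose just before it. There is no depth.
- job.job_done(): hands the job in, once; it reports no verdict.
The state is a dict: "clock": time; "joint_pos": joint angles; "joint_vel": joint speeds; "tau": joint torques, N m; "eef_pos": TCP position; "tool_rot": TCP orientation; "ft_force": force on the tool from outside, world axes, zero at the start; "ft_torque": the same for the moment, N m; "grip_width": finger opening in m.
Only numpy, scipy, OpenCV 4.12 (cv2) and the standard library are available. Lean on these libraries where they do the work, as an engineer would, in place of code of your own. Each camera call takes 0.05 s, during which the arm holds its last target.

## Task

Get the bench mill ready to grind: fit the twelve-tooth rotor on the mill's square drive and push it fully home until the spring ball clicks, never bearing down on the drive with more than about 60 N. Once it has clicked, set the clear cover over it, flat down on the mill's deck. Leave the two-wing blade, the seedling dish and the seed jar where they are.

Things in the scene. Friction and masses are not known exactly. Their poses are not given: they have to be found in the camera images.
- rotor_hub (a point): The twelve-tooth rotor, steel, about 0.35 kg, disc down on the bench: disc 80 mm across, 6 mm thick, twelve upright teeth round its edge (28 to 39 mm from the axis, tops 16 mm up) and a central hub 26 mm square, top 50 mm above the underside. The point is on the axis, 25 mm above the underside; z up, x and y square to the hub's flats.
- rotor_foot (a point): Centre of the rotor's underside, mouth of its socket; axes as rotor_hub. The socket is a square bore 13 mm wide and 44 mm deep, sides parallel to the hub's flats, mouth belled from 17 to 13 mm over the lowest 4 mm. A groove (the dimple) crosses each bore wall 6.5 to 14 mm above the underside. Any of the four quarter turns fits.
- drive_tip (a point): Top centre of the mill's upright steel square drive, 135 mm above the bench. The square is 12 mm wide, 25 mm long; its top 3 mm taper to 8 mm. It stands turned by an unknown angle, not square with the housing (these axes are the housing's), and turns only stiffly (0.06 N m): a rotor rested on the tip with a few newtons and turned up to a quarter turn drops over it.
- drive_shoulder (a point): Centre of the round shaft shoulder, 24 mm across, at the foot of the square, 25 mm below the tip: the rotor's underside stands here when home. The whole drive floats on its bearing spring: pushed down it starts to give at about 6 N and bottoms 2 mm lower at about 22 N; let go, it rises again. Axes of the housing, z up.
- ball (a joint): Spring ball, 7 mm across, in one flat of the square 10 mm above the shoulder. 0 (m): fully out, 2.5 mm proud; about 0.002 while the bore holds it in. Pushing the bore over it takes about 6 to 12 N, starting about 13 mm above home; the push then eases to a few newtons, and just before home the ball springs out into the groove (the click) and the rotor stands hard on the shoulder.
- mill_deck (a point): Centre of the mill's flat steel deck, on the drive's axis, 100 mm above the bench; the cover's rim rests here, round a collar of 65 mm radius, 16 mm high. The mill is a fixed white housing 230 x 200 mm, 100 mm high. Axes of the housing: z up, -x to the control panel.
- cover_knob (a point): The clear cover, standing on the bench: a bell 147 mm across and 68 mm high, open below, inner radius 70 mm, about 0.25 kg, with an upright round grey knob 24 mm across and 30 mm high on top. The point is the knob's centre, 83 mm above the rim.
- cover_rim (a point): Centre of the cover's lower rim; z up.
- blade_hub (a point): Bystander: the two-wing blade, steel, on the same 26 mm square hub 50 mm high, but with two flat wings (90 mm across) in place of the toothed disc. The point is half-way up the hub.
- dish_center (a point): Bystander: a round clear dish of seedlings, 90 mm across, 15 mm high; the point is its centre.
- jar_center (a point): Bystander: a glass seed jar with a white lid, 44 mm across, 65 mm high; the point is its centre.
Things that resemble listed ones, but are neither listed nor needed, are in the scene too. Of the things that look like the part that bears cover_knob, the smallest one is meant. What is shaped like the part that bears rotor_hub but blue is not meant.

How it is judged:
On the way:
1. the rotor is fully home on the square drive with the spring ball clicked into its dimple, before the cover goes on (z of rotor_foot in the frame of drive_shoulder below 0.0015 m and horizontal distance between rotor_foot and drive_shoulder below 0.003 m and angle between rotor_foot's own z axis and vertical below 0.06 rad and value of joint ball below 0.0008 m and horizontal distance between cover_rim and mill_deck above 0.1 m), for 0.2 s.
At the end, for the whole second after the job is handed in: The toothed rotor is home on the drive (within 1.5 mm of the shoulder, 3 mm of the axis, 0.06 rad of upright), spring ball within 0.8 mm of fully out; the cover's rim is flat on the deck (2 mm, 0.03 rad, centred to 8 mm); both at rest (z of rotor_foot in the frame of drive_shoulder below 0.0015 m and horizontal distance between rotor_foot and drive_shoulder below 0.003 m and angle between rotor_foot's own z axis and vertical below 0.06 rad and value of joint ball below 0.0008 m and z of cover_rim in the frame of mill_deck below 0.002 m and horizontal distance between cover_rim and mill_deck below 0.008 m and angle between cover_rim's own z axis and vertical below 0.03 rad and linear speed of each of rotor, cover below 0.01 m/s); the robot touches nothing.
It fails at once if the rotor bears on the mill or its drive with more than 60 N (contact force between rotor and mill above 60 N).
It fails at once if the two-wing blade is moved by more than 25 mm (distance of blade_hub from where it was at the start of the episode above 0.025 m).
It fails at once if the seedling dish is moved by more than 25 mm (distance of dish_center from where it was at the start of the episode above 0.025 m).
It fails at once if the seed jar is moved by more than 25 mm (distance of jar_center from where it was at the start of the episode above 0.025 m).
It also fails if it takes over 67 s, if anything falls off the work surface, if the arm or the gripper's body presses on something with over 40 N, if the wrist force passes 120 N, or if a joint passes its speed limit or range.

## Working session

There is one attempt and no reset: what is moved stays moved. The work goes in short steps, Python scripts to look and compute and a shell command to move; the robot and the scene stay as the last step left them, time stands still between calls to the robot, and variables do not carry over. Pictures are saved under pics/ and viewed, and the job is handed in when it is done.

```bash
ls; mkdir -p pics; cat > h.py <<'E'
import numpy as np, cv2
from scipy.spatial.transform import Rotation as Ro
from workcell import bot, eyes, job
def snap(n,f):
    o=bot.get_obs(); c=eyes.camera(n); cv2.imwrite('pics/'+f,cv2.cvtColor(c['color'],cv2.COLOR_RGB2BGR))
    if n=='wrist':
        T=np.eye(4);T[:3,:3]=Ro.from_quat(o['tool_rot']).as_matrix();T[:3,3]=o['eef_pos']
        Tc=np.linalg.inv(T@np.array(c['T_tool_cam'])); c['R']=Tc[:3,:3];c['t']=Tc[:3,3]
    np.savez('pics/'+f[:-4]+'.npz',K=c['K'],D=c['D'],R=c['R'],t=c['t'])
    return o,c
def cam(f): return dict(np.load('pics/'+f+'.npz'))
def ray(c,uv):
    p=cv2.undistortPoints(np.array([[uv]],float),np.array(c['K']),np.array(c['D'])).ravel()
    R=np.array(c['R']);d=R.T@np.array([p[0],p[1],1]);return -R.T@np.array(c['t']),d/np.linalg.norm(d)
def onz(c,uv,z):
    o,d=ray(c,uv);return o+d*(z-o[2])/d[2]
def proj(c,X):
    return cv2.projectPoints(np.array([X],float),cv2.Rodrigues(np.array(c['R']))[0],np.array(c['t']),np.array(c['K']),np.array(c['D']))[0].ravel()
def tri(c1,u1,c2,u2):
    a,d=ray(c1,u1);b,e=ray(c2,u2)
    s=np.linalg.lstsq(np.stack([d,-e],1),b-a,rcond=None)[0]
    p=a+s[0]*d;q=b+s[1]*e;return (p+q)/2,np.linalg.norm(p-q)
E
python3 - <<'E'
from h import *
for n in['scene','side','wrist']:
    o,c=snap(n,n+'0.png'); print(n,np.array(c['K']).round(1).tolist(),(-np.array(c['R']).T@c['t']).round(3))
print(o)
E
```

```text
pics
scene [[520.1, 0.0, 321.0], [0.0, 520.1, 197.5], [0.0, 0.0, 1.0]] [ 1.351 -0.379  0.768]
side [[481.1, 0.0, 322.7], [0.0, 481.1, 202.0], [0.0, 0.0, 1.0]] [ 0.411 -0.788  1.122]
wrist [[277.8, 0.0, 318.5], [0.0, 277.8, 196.1], [0.0, 0.0, 1.0]] [0.044 0.504 0.373]
{'clock': 0.1, 'joint_pos': array([ 1.31700105e+00,  2.41338715e-01,  3.89596220e-03,  1.33522302e+00,
       -1.32366846e-05,  1.57079681e+00]), 'joint_vel': array([ 0.00142002, -0.00091033,  0.00337612,  0.0005198 , -0.00042692,
        0.00016762]), 'tau': array([ 5.22384516e-05, -3.73138118e+01,  2.53009808e+01,  1.08355997e-02,
       -4.82785174e-05,  6.82610874e-06]), 'eef_pos': array([0.12540378, 0.48344311, 0.23051558]), 'tool_rot': array([ 1.26557516e-01,  9.91958831e-01, -9.28045541e-04, -1.11730806e-04]), 'ft_force': array([ 0.20889036, -0.65555374, -0.10897704]), 'ft_torque': array([ 0.00428191, -0.00440805,  0.00730289]), 'grip_width': 0.08497531809533088}
```

View pics/scene0.png

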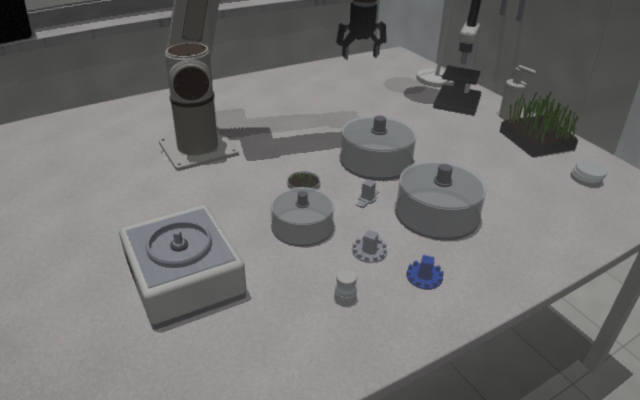

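View pics/side0.png

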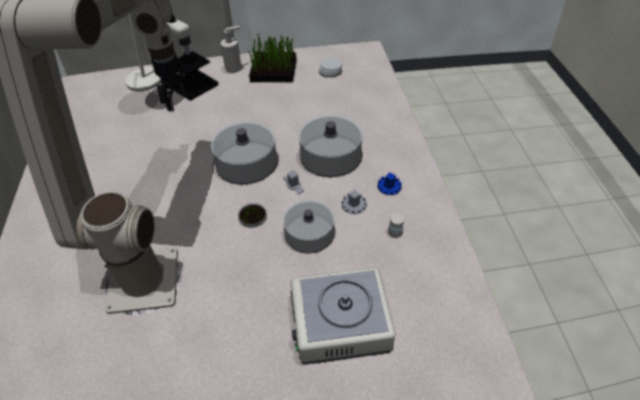

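View pics/wrist0.png

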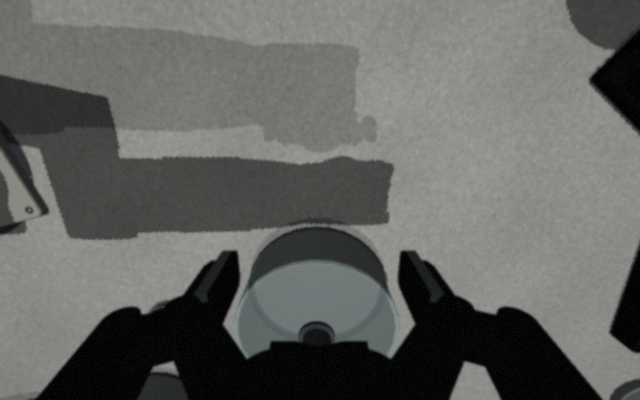

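Here is what the pictures show, with scene pixels and side pixels in brackets.
- **Twelve-tooth parts:** grey rotor (370,245) [354,202] and blue rotor (425,272) [390,184]. The two-wing blade (368,190) [293,181] has the same hub.
- **Covers:** small (302,215) [308,228], medium (377,147) [243,152], large (440,198) [330,145].
- **Choice:** the grey rotor and the smallest cover. The mill is at (180,250) [345,303], and the jar at (346,287).

Next I'll check the choice in a close crop.

```bash
python3 - <<'E'
import cv2,numpy as np
a=cv2.imread('pics/scene0.png')[165:310,255:455]; b=cv2.imread('pics/side0.png')[165:245,270:415]
c=cv2.imread('pics/scene0.png')[200:300,120:260]; d=cv2.imread('pics/side0.png')[260:360,280:400]
f=lambda i:cv2.resize(i,(400,300),interpolation=cv2.INTER_CUBIC)
cv2.imwrite('pics/crop.png',np.vstack([np.hstack([f(a),f(b)]),np.hstack([f(c),f(d)])]))
E
```

```text
(no output)
```

View pics/crop.png

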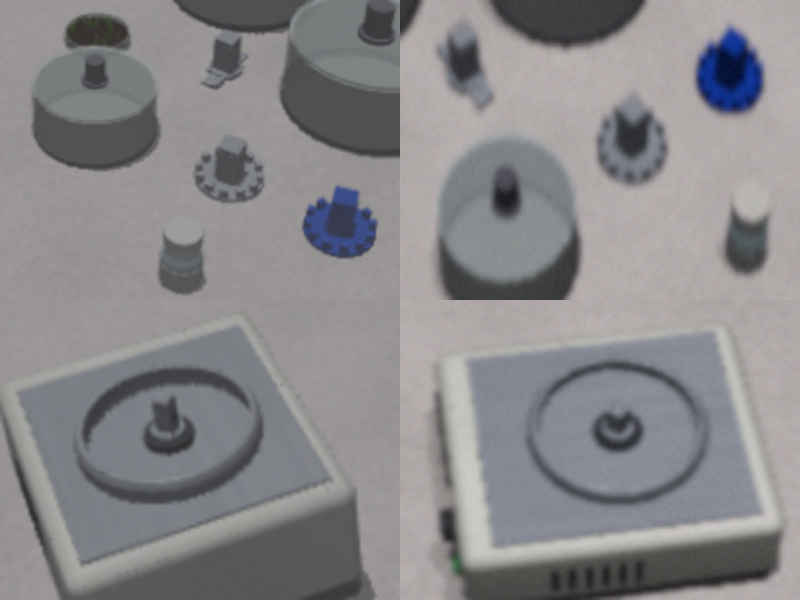

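The crop confirms the grey rotor and the small cover. Now I'll triangulate.

```bash
python3 - <<'E'
from h import *
s=cam('scene0');d=cam('side0')
for n,u,v,z in [('hubtop',(371,235),(354.1,193.8),.05),('tip',(177.7,232.7),(345.1,297.5),.135),('knobtop',(302.5,192.5),(308.4,210.5),.098),('bladetop',(369,184),(292.7,173.5),.05),('jartop',(346,276),(397,217),.065),('dish',(303.5,179),(252,213),.015),('bluetop',(428,260),(391,175),.05)]:
    print(n,*[x.round(4) if hasattr(x,'round') else x for x in tri(s,u,d,v)],onz(s,u,z).round(4),onz(d,v,z).round(4))
# collar ellipse scene & side: gather by eye edges
print('deck',onz(s,(179.5,243),.116).round(4),onz(d,(345.3,303),.116).round(4))
# panel corners (deck steel)
for u in [(204+0,210),]: pass
E
```

```text
hubtop [0.6372 0.1851 0.0457] 0.0022 [0.6423 0.1803 0.05  ] [0.6363 0.1827 0.05  ]
tip [ 0.535  -0.2129  0.1295] 0.0015 [ 0.5415 -0.2136  0.135 ] [ 0.5344 -0.2169  0.135 ]
knobtop [0.487  0.0938 0.0995] 0.0032 [0.4865 0.0929 0.098 ] [0.487  0.0972 0.098 ]
bladetop [0.4617 0.3015 0.045 ] 0.0057 [0.4703 0.293  0.05  ] [0.4614 0.3005 0.05  ]
jartop [0.7373 0.056  0.065 ] 0.006 [0.7392 0.0526 0.065 ] [0.7374 0.0599 0.065 ]
dish [0.322  0.1862 0.014 ] 0.0021 [0.3244 0.1842 0.015 ] [0.322  0.1867 0.015 ]
bluetop [0.7669 0.2418 0.0487] 0.0037 [0.7691 0.2383 0.05  ] [0.7667 0.2431 0.05  ]
deck [ 0.5501 -0.2154  0.116 ] [ 0.5346 -0.2208  0.116 ]
```

```bash
cat >> h.py <<'E'
def plan(p,yaw=None,o=None):
    "travel/dr from present measured pose to TCP p, tool down with tool-x azimuth yaw(deg)"
    o=o or bot.get_obs();Rm=Ro.from_quat(o['tool_rot']).as_matrix()
    x=Rm[:,0];cy=np.degrees(np.arctan2(x[1],x[0]))
    if yaw is None: yaw=cy
    yr=np.radians(yaw);X=np.array([np.cos(yr),np.sin(yr),0]);Z=np.array([0,0,-1.]);Y=np.cross(Z,X)
    Rt=np.stack([X,Y,Z],1)
    print('clk',round(o['clock'],2),'pos',o['eef_pos'].round(4),'yaw',cy.round(2),'tilt',Rm[:,2].round(4),'F',o['ft_force'].round(1),'w',round(o['grip_width'],4),'j',o['joint_pos'].round(2))
    print('travel',(Rm.T@(np.array(p)-o['eef_pos'])).round(4),'dr',Ro.from_matrix(Rm.T@Rt).as_rotvec().round(4))
E
python3 - <<'E'
from h import *
w=cam('wrist0');print(w['R'].round(3)); print(proj(w,bot.get_obs()['eef_pos']))
plan([.665,.165,.2])
E
```

```text
[[ 0.251  0.968 -0.001]
 [ 0.917 -0.238  0.32 ]
 [ 0.309 -0.081 -0.948]]
[319.84050477 254.06877424]
clk 0.15 pos [0.1254 0.4835 0.2306] yaw 165.46 tilt [-4.0e-04 -1.6e-03 -1.0e+00] F [-0.3  0.3 -0.3] w 0.085 j [ 1.32  0.24  0.    1.34 -0.    1.57]
travel [-0.6023 -0.1728  0.0309] dr [-0.0016  0.     -0.    ]
```

```bash
python3 -m crank '{"dr":[[0,0,0],[0,0,0],[0,0,0],[0,0,0],[0,0,0],[0,0,0],[0,0,0],[0,0,0],[0,0,0],[0,0,0]],"travel":[[-0.602,-0.173,0.03],[-0.602,-0.173,0.03],[-0.602,-0.173,0.03],[-0.602,-0.173,0.03],[-0.602,-0.173,0.03],[-0.602,-0.173,0.03],[-0.602,-0.173,0.03],[-0.602,-0.173,0.03],[-0.602,-0.173,0.03],[-0.602,-0.173,0.03]],"hand":[0.085,0.085,0.085,0.085,0.085,0.085,0.085,0.085,0.085,0.085]}'
python3 -m crank '{"dr":[[0,0,0],[0,0,0],[0,0,0]],"travel":[[0,0,0],[0,0,0],[0,0,0]],"hand":[0.085,0.085,0.085]}'
python3 - <<'E'
from h import *
plan([.665,.165,.2])
snap('wrist','w1.png')
E
```

```text
clock: 1.4
eef_pos: [0.6644, 0.1652, 0.2009]
tool_rot: [0.127, 0.992, 0.0, -0.0]
ft_force: [0.9, 1.8, 0.3]
grip_width: 0.0848
clock: 1.78
eef_pos: [0.662, 0.1675, 0.2022]
tool_rot: [0.126, 0.992, 0.0, 0.0]
ft_force: [-0.1, -0.7, 0.7]
grip_width: 0.085
clk 1.77 pos [0.662  0.1675 0.2022] yaw 165.56 tilt [ 2.e-04  3.e-04 -1.e+00] F [-0.1 -0.7  0.7] w 0.085 j [0.25 0.63 0.54 1.47 0.   0.5 ]
travel [-0.0035 -0.0017  0.0022] dr [0.0003 0.0002 0.    ]
```

View pics/w1.png

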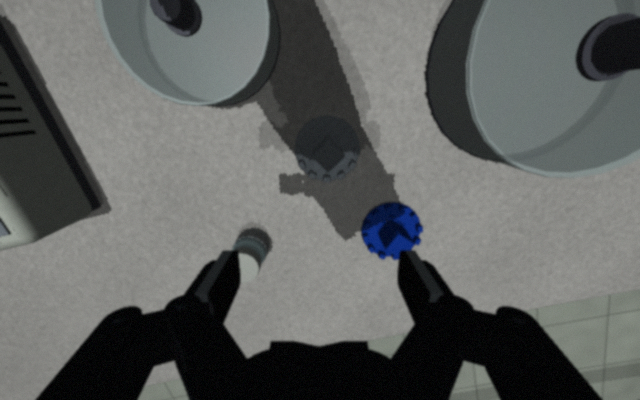

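The grey rotor is at about (328,148), in the arm's shadow. The blue one is at (392,230), the small cover's knob at (178,14), and the jar at (253,250). I'll enhance that crop.

```bash
python3 - <<'E'
import cv2,numpy as np
a=cv2.imread('pics/w1.png')[105:190,280:380]
a=cv2.resize(a,None,fx=8,fy=7,interpolation=cv2.INTER_CUBIC)[:595]
a=np.clip((a.astype(float)-25)*3.2,0,255).astype(np.uint8)
cv2.imwrite('pics/w1c.png',a)
E
```

```text
(no output)
```

View pics/w1c.png

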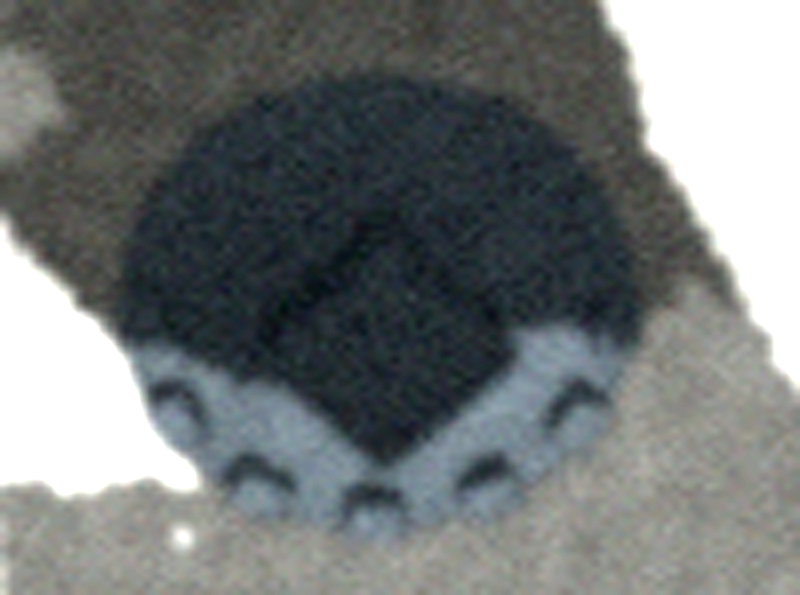

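```bash
python3 - <<'E'
from h import *
w=cam('w1')
P=[onz(w,(280+a/8,105+b/7),.05) for a,b in[(262,340),(388,225),(515,335),(382,462)]]
P=np.array(P);print(P.round(4),P.mean(0).round(4))
for i in range(4):
    e=P[(i+1)%4]-P[i];print(np.linalg.norm(e).round(4),(np.degrees(np.arctan2(e[1],e[0]))%90).round(1))
D=np.array([onz(w,(280+a/8,105+b/7),.006) for a,b in[(125,290),(637,290)]]);print(D.round(4),np.linalg.norm(D[1]-D[0]),D.mean(0))
E
```

```text
[[0.6294 0.1691 0.05  ]
 [0.6169 0.1894 0.05  ]
 [0.6371 0.2019 0.05  ]
 [0.6519 0.18   0.05  ]] [0.6338 0.1851 0.05  ]
0.0239 31.6
0.0237 31.6
0.0264 34.1
0.0249 26.0
[[0.6231 0.1485 0.006 ]
 [0.6425 0.2236 0.006 ]] 0.07762422555405127 [0.63283562 0.18606368 0.006     ]
```

```bash
python3 - <<'E'
from h import *
plan([.6345,.185,.12],211)
E
```

```text
clk 1.82 pos [0.6621 0.1677 0.2025] yaw 165.57 tilt [ 8.e-04  4.e-04 -1.e+00] F [ 0.2 -0.9  0. ] w 0.0853 j [0.25 0.63 0.54 1.47 0.   0.5 ]
travel [0.0311 0.0098 0.0825] dr [ 3.000e-04  8.000e-04 -7.929e-01]
```

```bash
python3 -m crank '{"dr":[[0,0,-0.793],[0,0,-0.793],[0,0,-0.793],[0,0,-0.793],[0,0,-0.793],[0,0,-0.793],[0,0,-0.793]],"travel":[[0.031,0.01,0.0825],[0.031,0.01,0.0825],[0.031,0.01,0.0825],[0.031,0.01,0.0825],[0.031,0.01,0.0825],[0.031,0.01,0.0825],[0.031,0.01,0.0825]],"hand":[0.06,0.06,0.06,0.06,0.06,0.06,0.06]}'
python3 - <<'E'
from h import *
plan([.6345,.185,.12],211)
snap('wrist','w2.png')
E
```

```text
clock: 2.7
eef_pos: [0.6352, 0.1845, 0.1197]
tool_rot: [-0.267, 0.964, 0.0, 0.0]
ft_force: [0.4, 0.2, -0.3]
grip_width: 0.0602
clk 2.7 pos [0.6352 0.1845 0.1197] yaw -149.08 tilt [ 1.e-03  3.e-04 -1.e+00] F [ 0.4  0.2 -0.3] w 0.0602 j [ 0.28  0.62  0.3   1.25 -0.   -0.26]
travel [ 0.0004  0.0008 -0.0003] dr [-0.0003  0.001  -0.0015]
```

View pics/w2.png

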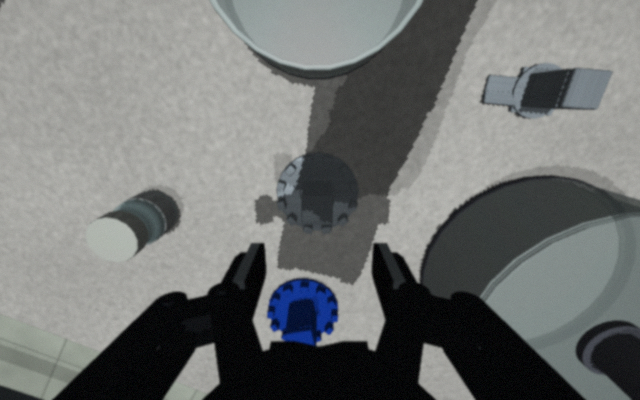

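```bash
python3 - <<'E'
from h import *
w=cam('w2');print(onz(w,(425,270),0),onz(w,(300,68),0.07))
print(proj(w,[.6345,.185,.05]),proj(w,[.6345,.185,.0]))
a=cv2.imread('pics/w2.png')[140:240,265:370]
a=cv2.resize(a,None,fx=7,fy=6,interpolation=cv2.INTER_CUBIC)
a=np.clip((a.astype(float)-25)*3,0,255).astype(np.uint8)
cv2.imwrite('pics/w2c.png',a)
E
```

```text
[0.65266378 0.33125347 0.        ] [0.55176394 0.1214812  0.07      ]
[318.85808957 209.48763081] [318.71751073 190.93756472]
```

View pics/w2c.png

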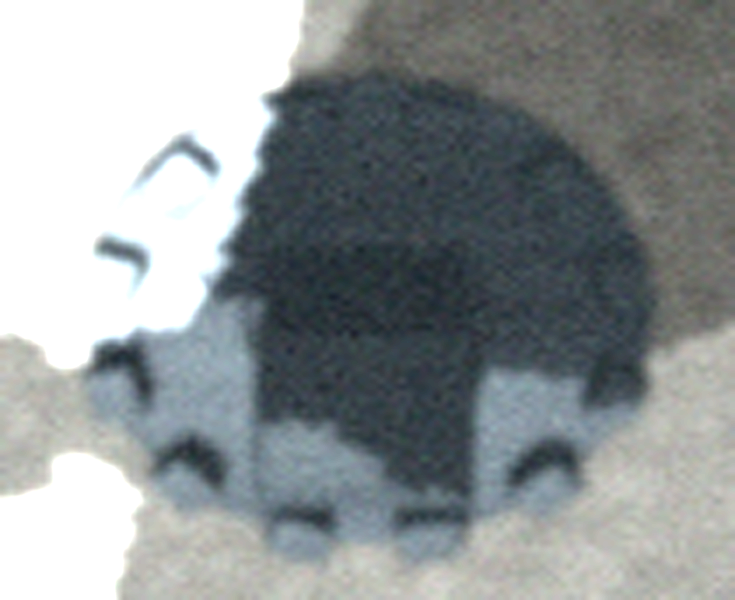

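```bash
python3 -m crank '{"dr":[[0,0,0],[0,0,0],[0,0,0],[0,0,0],[0,0,0],[0,0,0],[0,0,0]],"travel":[[0,0,0.05],[0,0,0.08],[0,0,0.095],[0,0,0.095],[0,0,0.095],[0,0,0.095],[0,0,0.095]],"hand":[0.06,0.06,0.06,0.06,0.0,0.0,0.0]}'
python3 -m crank '{"dr":[[0,0,0],[0,0,0]],"travel":[[0,0,0],[0,0,0]],"hand":[0,0]}'
python3 - <<'E'
from h import *
plan([.6345,.185,.2])
E
```

```text
clock: 3.62
eef_pos: [0.6371, 0.1842, 0.026]
tool_rot: [-0.266, 0.964, -0.0, 0.002]
ft_force: [0.6, -1.1, 5.6]
grip_width: 0.0246
clock: 3.88
eef_pos: [0.6371, 0.1842, 0.026]
tool_rot: [-0.266, 0.964, -0.0, 0.002]
ft_force: [-0.3, -0.7, 7.4]
grip_width: 0.0251
clk 3.88 pos [0.6371 0.1842 0.026 ] yaw -149.12 tilt [ 4.e-03  9.e-04 -1.e+00] F [-0.3 -0.7  7.4] w 0.0251 j [ 0.28  0.7   0.18  1.05 -0.   -0.26]
travel [ 0.0011  0.0018 -0.174 ] dr [-0.0013  0.0038 -0.    ]
```

```bash
python3 -m crank '{"dr":[[0,0,0],[0,0,0],[0,0,0],[0,0,0],[0,0,0],[0,0,0]],"travel":[[0,0,-0.03],[0,0,-0.09],[0,0,-0.15],[0,0,-0.19],[0,0,-0.19],[0,0,-0.19]],"hand":[0,0,0,0,0,0]}'
python3 - <<'E'
from h import *
plan([.606,-.172,.216])
E
```

```text
clock: 4.62
eef_pos: [0.6344, 0.1836, 0.2116]
tool_rot: [-0.266, 0.964, 0.0, -0.002]
ft_force: [-0.4, 0.5, -4.3]
grip_width: 0.0252
clk 4.62 pos [0.6344 0.1836 0.2116] yaw -149.1 tilt [-0.0037 -0.001  -1.    ] F [-0.4  0.5 -4.3] w 0.0252 j [ 0.28  0.58  0.47  1.46  0.   -0.26]
travel [ 0.207  -0.2906 -0.004 ] dr [ 0.001  -0.0037 -0.    ]
```

```bash
python3 -m crank '{"dr":[[0,0,0],[0,0,0],[0,0,0],[0,0,0],[0,0,0],[0,0,0],[0,0,0],[0,0,0],[0,0,0]],"travel":[[0.035,-0.05,0],[0.07,-0.1,0],[0.1,-0.14,0],[0.14,-0.2,0],[0.18,-0.25,0],[0.207,-0.29,-0.004],[0.207,-0.29,-0.004],[0.207,-0.29,-0.004],[0.207,-0.29,-0.004]],"hand":[0,0,0,0,0,0,0,0,0]}'
python3 - <<'E'
from h import *
plan([.606,-.172,.216])
snap('wrist','w3.png');snap('scene','s3.png');snap('side','d3.png')
E
```

```text
clock: 5.75
eef_pos: [0.6063, -0.1696, 0.2163]
tool_rot: [-0.267, 0.964, 0.001, -0.001]
ft_force: [0.5, -0.9, -3.3]
grip_width: 0.025
clk 5.75 pos [ 0.6063 -0.1696  0.2163] yaw -149.0 tilt [-0.0028  0.0011 -1.    ] F [ 0.5 -0.9 -3.3] w 0.025 j [-0.27  0.51  0.37  1.43  0.   -0.81]
travel [ 0.0015 -0.0019  0.0003] dr [ 0.0024 -0.0018 -0.    ]
```

View pics/w3.png

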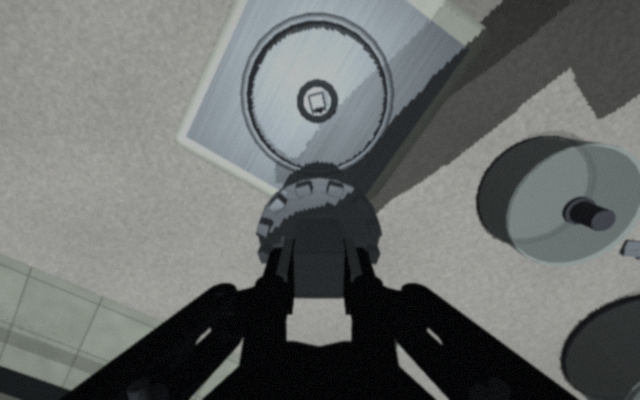

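View pics/s3.png

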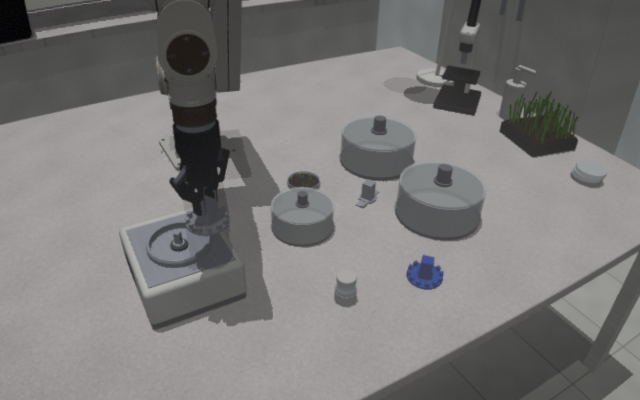

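The wrist view shows the held rotor at (320,230), and the mill's drive square at (318,101) inside the collar. I'll zoom in.

```bash
python3 - <<'E'
import cv2,numpy as np
a=cv2.imread('pics/w3.png');b=a[75:127,288:348]
b=cv2.resize(b,None,fx=10,fy=10,interpolation=cv2.INTER_CUBIC)
cv2.imwrite('pics/w3c.png',b)
# tip rectangle & shoulder by fits
g=cv2.cvtColor(a,cv2.COLOR_BGR2GRAY)
E
```

```text
(no output)
```

View pics/w3c.png

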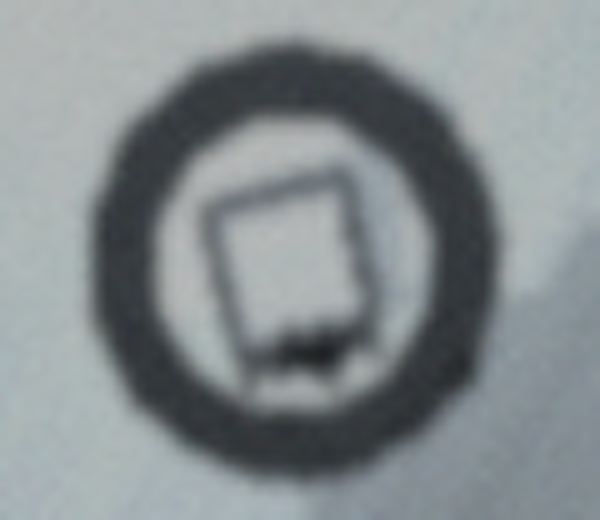

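```bash
python3 - <<'E'
from h import *
w=cam('w3');f=lambda a,b,z:onz(w,(287.5+a/10,74.5+b/10),z)
I=np.array([f(*q,.135) for q in[(222,215),(335,187),(362,325),(247,348)]])
O=np.array([f(*q,.132) for q in[(205,200),(350,165),(380,345),(245,378)]])
for P in(I,O):
  print(P.mean(0).round(4))
  for i in range(4):
    e=P[(i+1)%4]-P[i];print(np.linalg.norm(e).round(4),(np.degrees(np.arctan2(e[1],e[0]))%90).round(1))
# shoulder disc & collar
def ell(thr,box): pass
print('shaft outer',f(295,260,.105).round(4), 'shoulder', f(295,262,.11).round(4))
# collar inner/outer edges left-right-top
L=onz(w,(241,97),.116);R_=onz(w,(393,97),.116);print('collar',((L+R_)/2).round(4),np.linalg.norm(L-R_))
print(proj(w,[.535,-.2129,.135]))
s=cam('s3');
E
```

```text
[ 0.5343 -0.2137  0.135 ]
0.0088 44.1
0.0101 43.0
0.009 41.8
0.0098 41.8
[ 0.5344 -0.2133  0.132 ]
0.0114 43.7
0.0133 41.4
0.0108 44.1
0.0134 43.8
shaft outer [ 0.5335 -0.2139  0.105 ] shoulder [ 0.5337 -0.2138  0.11  ]
collar [ 0.5313 -0.2152  0.116 ] 0.12492084430366135
[317.1128025  102.78874228]
```

```bash
python3 - <<'E'
from h import *
w=cam('w2');h=onz(w,(316.9,208.3),.05);print(h)
x=np.array([np.cos(np.radians(211)),np.sin(np.radians(211)),0])
off=(h-[.6371,.1842,.05])@x;print('off along tool x',off)
w=cam('w3');
# held rotor: hub top in w3 at z?
print(proj(w,[.6063,-.1696,.2163-.026+.05]),proj(w,[.6063,-.1696,.2163-.026]))
a=cv2.imread('pics/w3.png')[150:310,240:400]
a=cv2.resize(a,None,fx=4.5,fy=3.7,interpolation=cv2.INTER_CUBIC)
cv2.imwrite('pics/w3d.png',np.clip((a.astype(float)-10)*2.5,0,255).astype(np.uint8))
E
```

```text
[0.63442749 0.18308663 0.05      ]
off along tool x 0.002864219378298438
[318.03598546 278.86339348] [317.83941701 234.02064152]
```

View pics/w3d.png

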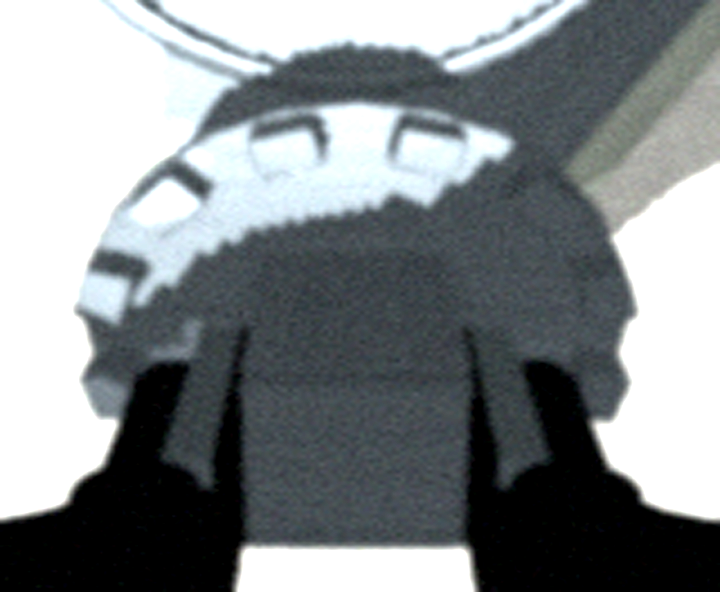

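```bash
python3 - <<'E'
from h import *
w=cam('w3');t=np.array([.6063,-.1696,.2163]);a=np.radians(-149)
x=np.array([np.cos(a),np.sin(a),0]);y=np.cross([0,0,-1],x)
for u,v in[(358,378),(358,545),(245,378),(472,378)]:
  p=onz(w,(239.5+u/4.5,149.5+v/3.7),.2403)-t;print((p@x).round(4),(p@y).round(4))
E
```

```text
0.0154 0.0005
-0.0107 0.0005
0.0154 -0.0116
0.0154 0.0127
```

```bash
python3 - <<'E'
from h import *
plan([.5358,-.212,.181],-137)
E
```

```text
clk 5.9 pos [ 0.6069 -0.1697  0.2175] yaw -148.98 tilt [-7.e-04  3.e-04 -1.e+00] F [ 0.  -0.2 -3.6] w 0.0251 j [-0.27  0.51  0.37  1.43  0.   -0.81]
travel [0.0827 0.0004 0.0366] dr [ 0.0006 -0.0004 -0.209 ]
```

```bash
python3 -m crank '{"dr":[[0,0,-0.1],[0,0,-0.209],[0,0,-0.209],[0,0,-0.209],[0,0,-0.209]],"travel":[[0.04,0,0],[0.083,0,0.01],[0.083,0.0005,0.036],[0.083,0.0005,0.036],[0.083,0.0005,0.036]],"hand":[0,0,0,0,0]}'
python3 - <<'E'
from h import *
plan([.5358,-.212,.162],-137)
snap('scene','s4.png');snap('side','d4.png')
a=cv2.imread('pics/s4.png')[180:280,120:250]; b=cv2.imread('pics/d4.png')[240:360,280:410]
f=lambda i:cv2.resize(i,(400,340),interpolation=cv2.INTER_CUBIC)
cv2.imwrite('pics/c4.png',np.clip(np.hstack([f(a),f(b)]).astype(float)*1.6,0,255).astype(np.uint8))
E
```

```text
clock: 6.52
eef_pos: [0.5362, -0.2129, 0.1828]
tool_rot: [-0.366, 0.931, -0.0, 0.0]
ft_force: [-0.2, -0.7, -2.7]
grip_width: 0.0252
clk 6.53 pos [ 0.5362 -0.2129  0.1828] yaw -137.06 tilt [ 1.2e-03 -4.0e-04 -1.0e+00] F [-0.2 -0.7 -2.7] w 0.0252 j [-0.38  0.42  0.13  1.28  0.   -1.13]
travel [-0.0003  0.001   0.0208] dr [-0.0011  0.0006 -0.001 ]
```

View pics/c4.png

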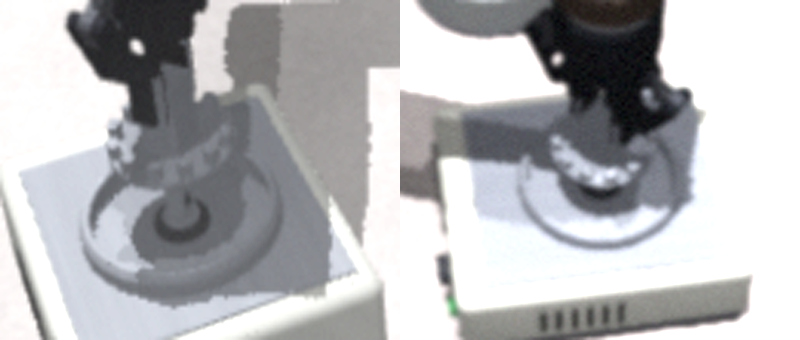

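```bash
python3 -m crank '{"dr":[[0,0,0],[0,0,0],[0,0,0]],"travel":[[0,0.001,0.01],[0,0.001,0.018],[0,0.001,0.018]],"hand":[0,0,0]}'
python3 -m crank '{"dr":[[0,0,0],[0,0,0],[0,0,0]],"travel":[[0,0,0.001],[0,0,0.002],[0,0,0.003]],"hand":[0,0,0]}'
python3 -m crank '{"dr":[[0,0,0],[0,0,0],[0,0,0]],"travel":[[0,0,0.001],[0,0,0.002],[0,0,0.003]],"hand":[0,0,0]}'
```

```text
clock: 7.0
eef_pos: [0.5338, -0.2123, 0.1626]
tool_rot: [-0.365, 0.931, 0.001, -0.001]
ft_force: [-0.1, -0.4, -4.0]
grip_width: 0.0251
clock: 7.38
eef_pos: [0.5348, -0.2128, 0.1611]
tool_rot: [-0.365, 0.931, -0.0, 0.0]
ft_force: [-0.4, -0.3, -2.7]
grip_width: 0.0254
clock: 7.75
eef_pos: [0.5346, -0.2127, 0.1579]
tool_rot: [-0.365, 0.931, -0.0, 0.0]
ft_force: [-0.0, 1.3, -2.7]
grip_width: 0.0254
```

```bash
python3 -m crank '{"dr":[[0,0,0],[0,0,0],[0,0,0]],"travel":[[0,0,0.001],[0,0,0.002],[0,0,0.003]],"hand":[0,0,0]}'
python3 -m crank '{"dr":[[0,0,0],[0,0,0],[0,0,0]],"travel":[[0,0,0.001],[0,0,0.002],[0,0,0.003]],"hand":[0,0,0]}'
python3 -m crank '{"dr":[[0,0,0],[0,0,0],[0,0,0]],"travel":[[0,0,0.001],[0,0,0.002],[0,0,0.003]],"hand":[0,0,0]}'
python3 -c "
from h import *
plan([.5358,-.212,.136],-137)"
```

```text
clock: 8.12
eef_pos: [0.5349, -0.2129, 0.155]
tool_rot: [-0.365, 0.931, -0.0, 0.0]
ft_force: [0.6, 0.0, -2.3]
grip_width: 0.0247
clock: 8.5
eef_pos: [0.5351, -0.2132, 0.1521]
tool_rot: [-0.365, 0.931, -0.001, 0.0]
ft_force: [1.5, -1.8, -3.0]
grip_width: 0.0249
clock: 8.88
eef_pos: [0.5351, -0.2131, 0.1491]
tool_rot: [-0.365, 0.931, -0.001, 0.0]
ft_force: [2.8, -3.2, -2.1]
grip_width: 0.0247
clk 8.88 pos [ 0.5351 -0.2131  0.1491] yaw -137.14 tilt [ 1.1e-03 -9.0e-04 -1.0e+00] F [ 2.8 -3.2 -2.1] w 0.0247 j [-0.38  0.43  0.06  1.2  -0.   -1.13]
travel [-0.0013  0.0004  0.0131] dr [-0.0014  0.0002 -0.0024]
```

```bash
python3 -m crank '{"dr":[[0,0,0],[0,0,0],[0,0,0]],"travel":[[0,-0.0005,0.001],[0,-0.0005,0.002],[0,-0.0005,0.003]],"hand":[0,0,0]}'
python3 -m crank '{"dr":[[0,0,0],[0,0,0],[0,0,0]],"travel":[[0,0,0.001],[0,0,0.002],[0,0,0.003]],"hand":[0,0,0]}'
python3 -c "
from h import *
plan([.5358,-.212,.136],-137)"
```

```text
clock: 9.25
eef_pos: [0.5352, -0.2132, 0.1459]
tool_rot: [-0.365, 0.931, -0.0, 0.0]
ft_force: [3.0, -3.0, -1.6]
grip_width: 0.0248
clock: 9.62
eef_pos: [0.5354, -0.2131, 0.1437]
tool_rot: [-0.365, 0.931, -0.0, 0.001]
ft_force: [1.5, -2.3, 4.1]
grip_width: 0.0249
clk 9.62 pos [ 0.5354 -0.2131  0.1437] yaw -137.12 tilt [ 1.4e-03 -2.0e-04 -1.0e+00] F [ 1.5 -2.3  4.1] w 0.0249 j [-0.38  0.44  0.06  1.19  0.   -1.13]
travel [-0.001   0.0005  0.0077] dr [-0.0011  0.0008 -0.0022]
```

```bash
python3 -m crank '{"dr":[[0,0,0],[0,0,0],[0,0,0]],"travel":[[0,0,0.001],[0,0,0.002],[0,0,0.002]],"hand":[0,0,0]}'
python3 -m crank '{"dr":[[0,0,0],[0,0,0],[0,0,0]],"travel":[[0,0,0.001],[0,0,0.002],[0,0,0.002]],"hand":[0,0,0]}'
python3 -m crank '{"dr":[[0,0,0],[0,0,0],[0,0,0]],"travel":[[0,0,0.001],[0,0,0.002],[0,0,0.002]],"hand":[0,0,0]}'
```

```text
clock: 10.0
eef_pos: [0.5353, -0.2131, 0.1404]
tool_rot: [-0.366, 0.931, -0.0, 0.0]
ft_force: [4.6, -3.3, -3.1]
grip_width: 0.0251
clock: 10.38
eef_pos: [0.5351, -0.2133, 0.138]
tool_rot: [-0.365, 0.931, -0.0, -0.0]
ft_force: [4.8, -4.0, -3.3]
grip_width: 0.0247
clock: 10.75
eef_pos: [0.5349, -0.2135, 0.1362]
tool_rot: [-0.365, 0.931, -0.0, -0.0]
ft_force: [3.9, -3.7, -1.8]
grip_width: 0.0252
```

```bash
python3 -m crank '{"dr":[[0,0,0],[0,0,0],[0,0,0]],"travel":[[0,0,0.001],[0,0,0.001],[0,0,0.001]],"hand":[0,0,0]}'
python3 -m crank '{"dr":[[0,0,0],[0,0,0],[0,0,0]],"travel":[[0,0,0.001],[0,0,0.001],[0,0,0.001]],"hand":[0,0,0]}'
python3 -m crank '{"dr":[[0,0,0],[0,0,0],[0,0,0]],"travel":[[0,0,0.001],[0,0,0.001],[0,0,0.001]],"hand":[0,0,0]}'
```

```text
clock: 11.12
eef_pos: [0.5349, -0.2135, 0.136]
tool_rot: [-0.365, 0.931, -0.0, -0.0]
ft_force: [2.5, -3.0, 1.3]
grip_width: 0.0249
clock: 11.5
eef_pos: [0.535, -0.2135, 0.1355]
tool_rot: [-0.365, 0.931, -0.001, 0.0]
ft_force: [1.5, -4.3, 4.8]
grip_width: 0.0248
clock: 11.88
eef_pos: [0.535, -0.2135, 0.1351]
tool_rot: [-0.365, 0.931, -0.001, 0.0]
ft_force: [-0.1, -4.1, 8.2]
grip_width: 0.0252
```

```bash
python3 -m crank '{"dr":[[0,0,0],[0,0,0],[0,0,0]],"travel":[[0,0,0.001],[0,0,0.002],[0,0,0.002]],"hand":[0,0,0]}'
python3 -m crank '{"dr":[[0,0,0],[0,0,0],[0,0,0]],"travel":[[0,0,0.001],[0,0,0.002],[0,0,0.002]],"hand":[0,0,0]}'
python3 -m crank '{"dr":[[0,0,0],[0,0,0],[0,0,0]],"travel":[[0,0,0.001],[0,0,0.001],[0,0,0.001]],"hand":[0,0,0]}'
```

```text
clock: 12.25
eef_pos: [0.5351, -0.2135, 0.1343]
tool_rot: [-0.365, 0.931, -0.001, 0.001]
ft_force: [-1.9, -2.9, 13.9]
grip_width: 0.0246
clock: 12.62
eef_pos: [0.5351, -0.2135, 0.1337]
tool_rot: [-0.365, 0.931, -0.001, 0.001]
ft_force: [-3.9, -2.2, 21.4]
grip_width: 0.0249
clock: 13.0
eef_pos: [0.5351, -0.2135, 0.1336]
tool_rot: [-0.365, 0.931, -0.002, 0.001]
ft_force: [-6.1, -1.6, 25.0]
grip_width: 0.0252
```

```bash
python3 -m crank '{"dr":[[0,0,0],[0,0,0],[0,0,0],[0,0,0]],"travel":[[0,0,-0.003],[0,0,-0.006],[0,0,-0.008],[0,0,-0.008]],"hand":[0,0,0,0]}'
python3 -m crank '{"dr":[[0,0,0],[0,0,0],[0,0,0]],"travel":[[0,0,-0.001],[0,0,-0.001],[0,0,-0.001]],"hand":[0,0,0]}'
```

```text
clock: 13.5
eef_pos: [0.535, -0.2134, 0.136]
tool_rot: [-0.365, 0.931, -0.0, -0.0]
ft_force: [2.1, -5.1, -0.7]
grip_width: 0.0252
clock: 13.88
eef_pos: [0.535, -0.2133, 0.1364]
tool_rot: [-0.365, 0.931, 0.0, -0.0]
ft_force: [4.7, -5.4, -3.4]
grip_width: 0.0249
```

```bash
python3 -m crank '{"dr":[[0,0,0],[0,0,0],[0,0,0]],"travel":[[0,0,-0.001],[0,0,-0.001],[0,0,-0.001]],"hand":[0,0,0]}'
python3 -m crank '{"dr":[[0,0,0],[0,0,0],[0,0,0]],"travel":[[0,0,0.0015],[0,0,0.0015],[0,0,0.0015]],"hand":[0,0,0]}'
```

```text
clock: 14.25
eef_pos: [0.535, -0.2133, 0.1371]
tool_rot: [-0.365, 0.931, 0.0, -0.001]
ft_force: [6.1, -5.8, -5.0]
grip_width: 0.0247
clock: 14.62
eef_pos: [0.5351, -0.2132, 0.1361]
tool_rot: [-0.365, 0.931, 0.0, -0.0]
ft_force: [4.3, -5.4, -2.4]
grip_width: 0.0254
```

```bash
python3 -m crank '{"dr":[[0,0,0],[0,0,0],[0,0,0],[0,0,0]],"travel":[[0,0,0.002],[0,0,0.004],[0,0,0.006],[0,0,0.006]],"hand":[0,0,0,0]}'
python3 -m crank '{"dr":[[0,0,0],[0,0,0],[0,0,0]],"travel":[[0,0,-0.002],[0,0,-0.004],[0,0,-0.004]],"hand":[0,0,0]}'
python3 -m crank '{"dr":[[0,0,0],[0,0,0],[0,0,0],[0,0,0]],"travel":[[0,0,0],[0,0,0],[0,0,0],[0,0,0]],"hand":[0.055,0.055,0.055,0.055]}'
python3 -c "
from h import *
plan([.606,-.146,.27],-137)"
```

```text
clock: 15.12
eef_pos: [0.5353, -0.2132, 0.1341]
tool_rot: [-0.365, 0.931, -0.001, 0.001]
ft_force: [-1.5, -2.7, 16.0]
grip_width: 0.0249
clock: 15.5
eef_pos: [0.5352, -0.2132, 0.1356]
tool_rot: [-0.365, 0.931, -0.0, 0.0]
ft_force: [2.0, -3.8, 4.4]
grip_width: 0.025
clock: 16.0
eef_pos: [0.5346, -0.2126, 0.1349]
tool_rot: [-0.366, 0.931, 0.001, -0.0]
ft_force: [-0.6, -1.2, -0.1]
grip_width: 0.0552
clk 16.0 pos [ 0.5346 -0.2126  0.1349] yaw -137.12 tilt [-1.1e-03  8.0e-04 -1.0e+00] F [-0.6 -1.2 -0.1] w 0.0552 j [-0.38  0.45  0.04  1.17  0.   -1.13]
travel [-0.0976  0.0004 -0.1351] dr [ 0.0014 -0.0003 -0.0021]
```

Released cleanly, and the force is back to zero. I'll rise straight up, back off, and look.

```bash
python3 -m crank '{"dr":[[0,0,0],[0,0,0],[0,0,0],[0,0,0],[0,0,0],[0,0,0],[0,0,0]],"travel":[[0,0,-0.03],[0,0,-0.08],[0,0,-0.12],[-0.05,0,-0.12],[-0.09,0,-0.12],[-0.09,0,-0.12],[-0.09,0,-0.12]],"hand":[0.055,0.06,0.06,0.06,0.06,0.06,0.06]}'
python3 - <<'E'
from h import *
plan([.487,.095,.22],-137)
snap('wrist','w5.png');snap('scene','s5.png');snap('side','d5.png')
a=cv2.imread('pics/s5.png')[170:300,110:320]; b=cv2.imread('pics/d5.png')[190:360,270:410]
f=lambda i:cv2.resize(i,(400,300),interpolation=cv2.INTER_CUBIC)
w=cv2.imread('pics/w5.png')
cv2.imwrite('pics/c5.png',np.hstack([f(a),f(b)]))
E
```

```text
clock: 16.88
eef_pos: [0.6005, -0.1518, 0.255]
tool_rot: [-0.366, 0.931, 0.0, -0.001]
ft_force: [-0.6, -0.1, 0.2]
grip_width: 0.06
clk 16.88 pos [ 0.6005 -0.1518  0.255 ] yaw -137.11 tilt [-0.0013 -0.     -1.    ] F [-0.6 -0.1  0.2] w 0.06 j [-0.25  0.48  0.42  1.51 -0.   -1.  ]
travel [-0.0848  0.258   0.0351] dr [ 0.0009 -0.0009 -0.002 ]
```

View pics/c5.png

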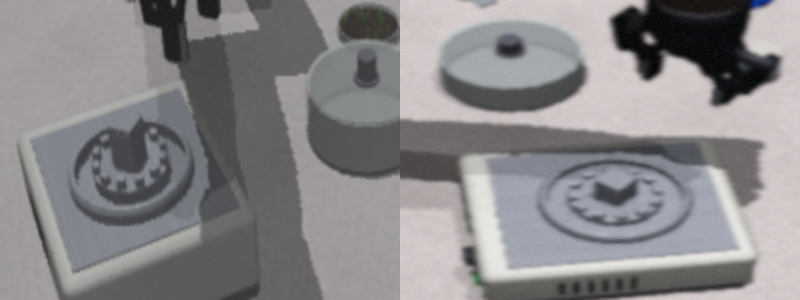

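View pics/w5.png

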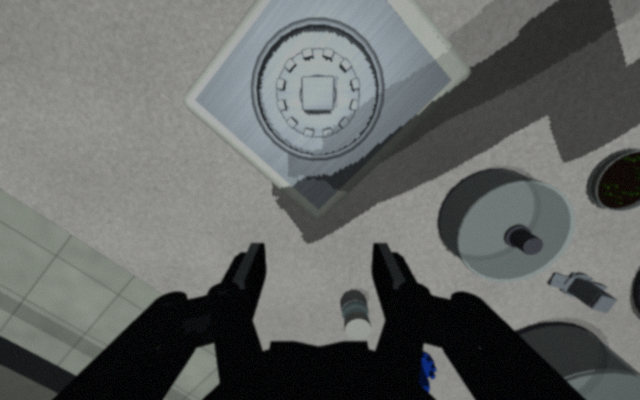

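```bash
python3 -m crank '{"dr":[[0,0,0],[0,0,0],[0,0,0],[0,0,0],[0,0,0],[0,0,0],[0,0,0],[0,0,0]],"travel":[[-0.085,0.258,0.035],[-0.085,0.258,0.035],[-0.085,0.258,0.035],[-0.085,0.258,0.035],[-0.085,0.258,0.035],[-0.085,0.258,0.035],[-0.085,0.258,0.035],[-0.085,0.258,0.035]],"hand":[0.06,0.06,0.06,0.06,0.06,0.06,0.06,0.06]}'
python3 - <<'E'
from h import *
w=cam('w5');print('hubtop',onz(w,(319,94),.16),'collar',onz(w,(317.5,88.5),.116))
s,d=cam('s5'),cam('d5')
# hub top centre estimates
plan([.487,.095,.22],-137)
snap('wrist','w6.png')
E
```

```text
clock: 18.02
eef_pos: [0.4884, 0.0939, 0.2206]
tool_rot: [-0.364, 0.931, -0.0, 0.0]
ft_force: [0.2, 1.0, 0.0]
grip_width: 0.06
hubtop [ 0.53380726 -0.21198855  0.16      ] collar [ 0.53027059 -0.21694929  0.116     ]
clk 18.02 pos [0.4884 0.0939 0.2206] yaw -137.26 tilt [ 6.e-04 -1.e-04 -1.e+00] F [0.2 1.  0. ] w 0.06 j [ 0.19  0.24 -0.02  1.31 -0.   -0.56]
travel [0.0002 0.0017 0.0006] dr [-0.0005  0.0004 -0.0045]
```

View pics/w6.png

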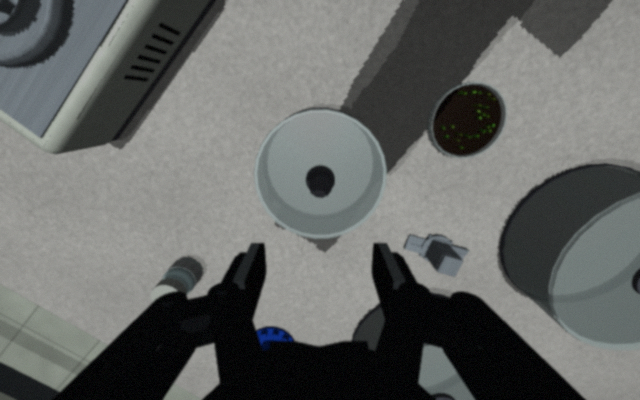

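```bash
python3 - <<'E'
from h import *
w=cam('w6');im=cv2.imread('pics/w6.png');g=cv2.cvtColor(im,cv2.COLOR_BGR2GRAY)
m=(g[155:205,295:345]<70).astype(np.uint8);n,l,st,ce=cv2.connectedComponentsWithStats(m)
for i in range(1,n):
    if st[i,4]>100: print(st[i]+[295,155,0,0,0],ce[i]+[295,155])
for z in(.068,.083,.098):print(z,proj(w,[.487,.095,z]).round(1))
L=onz(w,(257,174),.068);R_=onz(w,(386,174),.068);print(((L+R_)/2).round(4),np.linalg.norm(L-R_))
cv2.imwrite('pics/w6c.png',np.clip(cv2.resize(im[100:245,245:395],None,fx=4,fy=4,interpolation=cv2.INTER_CUBIC)*1.3,0,255))
E
```

```text
[306 166  29  31 683] [319.92240117 180.54758419]
0.068 [319.3 181.9]
0.083 [319.4 185.8]
0.098 [319.4 190.1]
[0.4788 0.0907 0.068 ] 0.1408243538661681[ WARN:0@0.612] global loadsave.cpp:1063 imwrite_ Unsupported depth image for selected encoder is fallbacked to CV_8U.
```

View pics/w6c.png

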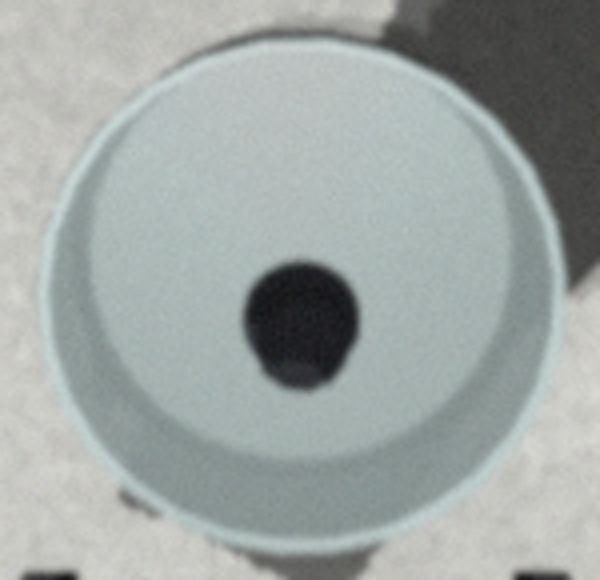

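```bash
python3 -m crank '{"dr":[[0,0,0],[0,0,0],[0,0,0],[0,0,0]],"travel":[[0.005,0.001,0.045],[0.005,0.001,0.085],[0.005,0.001,0.085],[0.005,0.001,0.085]],"hand":[0.06,0.06,0.06,0.06]}'
python3 - <<'E'
from h import *
plan([.484,.092,.074],-137)
snap('wrist','w7.png')
w=cam('w7');im=cv2.imread('pics/w7.png')
for z in(.068,.098):print(z,proj(w,[.484,.092,z]).round(1))
cv2.imwrite('pics/w7c.png',cv2.resize(im[120:270,230:410],None,fx=4,fy=4,interpolation=cv2.INTER_CUBIC))
E
```

```text
clock: 18.58
eef_pos: [0.4845, 0.0922, 0.1367]
tool_rot: [-0.365, 0.931, -0.0, 0.001]
ft_force: [0.8, 0.3, 0.3]
grip_width: 0.06
clk 18.57 pos [0.4845 0.0922 0.1367] yaw -137.18 tilt [ 1.7e-03  3.0e-04 -1.0e+00] F [0.8 0.3 0.3] w 0.06 j [ 0.19  0.29 -0.19  1.09 -0.   -0.56]
travel [0.0006 0.0003 0.0627] dr [-0.0009  0.0014 -0.0032]
0.068 [317.9 209.6]
0.098 [317.9 225.1]
```

View pics/w7c.png

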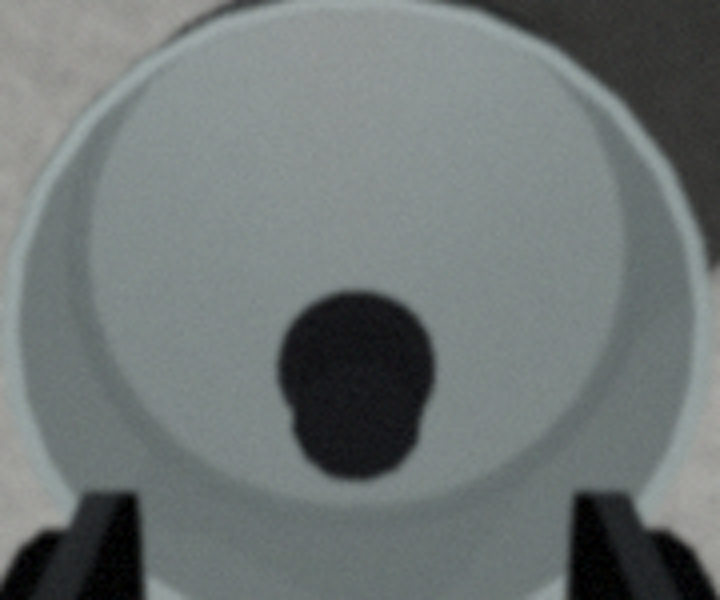

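```bash
python3 - <<'E'
from h import *
w=cam('w7');a=np.radians(-137.18);x=np.array([np.cos(a),np.sin(a),0]);t=np.array([.4845,.0922,0])
for uv,z,k in[((318.6,239.6),.098,.012),((318.8,211.6),.07,0),((318.8,192.1),.07,-.0145)]:
    p=onz(w,uv,z)+k*x;print(p.round(4),((p-t)@x).round(4))
E
```

```text
[0.4833 0.0921 0.098 ] 0.001
[0.4842 0.0931 0.07  ] -0.0004
[0.4827 0.0917 0.07  ] 0.0017
```

```bash
python3 -m crank '{"dr":[[0,0,0],[0,0,0],[0,0,0],[0,0,0],[0,0,0],[0,0,0],[0,0,0],[0,0,0]],"travel":[[0.001,0,0.035],[0.001,0,0.055],[0.001,0,0.061],[0.001,0,0.061],[0.001,0,0.061],[0.001,0,0.061],[0.001,0,0.061],[0.001,0,0.061]],"hand":[0.06,0.06,0.06,0.06,0,0,0,0]}'
python3 - <<'E'
from h import *
plan([.484,.092,.074])
E
```

```text
clock: 19.62
eef_pos: [0.4836, 0.0918, 0.0757]
tool_rot: [-0.365, 0.931, -0.0, 0.001]
ft_force: [-0.8, 0.3, 5.9]
grip_width: 0.0218
clk 19.62 pos [0.4836 0.0918 0.0757] yaw -137.13 tilt [ 2.5e-03  1.0e-04 -1.0e+00] F [-0.8  0.3  5.9] w 0.0218 j [ 0.19  0.35 -0.28  0.94 -0.   -0.56]
travel [-0.0004 -0.0001  0.0017] dr [-0.0016  0.0019 -0.    ]
```

```bash
python3 -m crank '{"dr":[[0,0,0],[0,0,0],[0,0,0],[0,0,0],[0,0,0],[0,0,0]],"travel":[[0,0,-0.03],[0,0,-0.08],[0,0,-0.13],[0,0,-0.18],[0,0,-0.19],[0,0,-0.19]],"hand":[0,0,0,0,0,0]}'
python3 - <<'E'
from h import *
plan([.5335,-.2142,.268],-137)
E
```

```text
clock: 20.38
eef_pos: [0.4824, 0.0917, 0.2637]
tool_rot: [-0.365, 0.931, 0.0, -0.0]
ft_force: [0.6, 1.3, -4.0]
grip_width: 0.022
clk 20.38 pos [0.4824 0.0917 0.2637] yaw -137.13 tilt [-6.e-04 -1.e-04 -1.e+00] F [ 0.6  1.3 -4. ] w 0.022 j [ 0.19  0.21  0.05  1.41  0.   -0.56]
travel [ 0.1706 -0.259  -0.0043] dr [ 0.0004 -0.0005 -0.0023]
```

```bash
python3 -m crank '{"dr":[[0,0,0],[0,0,0],[0,0,0],[0,0,0],[0,0,0],[0,0,0],[0,0,0],[0,0,0],[0,0,0]],"travel":[[0.03,-0.045,-0.004],[0.06,-0.09,-0.004],[0.09,-0.135,-0.004],[0.12,-0.18,-0.004],[0.15,-0.227,-0.004],[0.171,-0.259,-0.004],[0.171,-0.259,-0.004],[0.171,-0.259,-0.004],[0.171,-0.259,-0.004]],"hand":[0,0,0,0,0,0,0,0,0]}'
python3 - <<'E'
from h import *
plan([.5335,-.2142,.19],-137)
snap('wrist','w8.png');snap('scene','s8.png');snap('side','d8.png')
a=cv2.imread('pics/s8.png')[150:310,90:290]; b=cv2.imread('pics/d8.png')[210:370,250:450]
f=lambda i:cv2.resize(i,(400,320),interpolation=cv2.INTER_CUBIC)
cv2.imwrite('pics/c8.png',np.clip(np.hstack([f(a),f(b)])*1.4,0,255).astype(np.uint8))
E
```

```text
clock: 21.5
eef_pos: [0.5331, -0.2132, 0.2673]
tool_rot: [-0.366, 0.931, 0.001, -0.001]
ft_force: [-0.1, -0.2, -3.0]
grip_width: 0.022
clk 21.5 pos [ 0.5331 -0.2132  0.2673] yaw -137.05 tilt [-0.0021  0.0011 -1.    ] F [-0.1 -0.2 -3. ] w 0.022 j [-0.38  0.38  0.3   1.49  0.   -1.13]
travel [ 0.0003 -0.0012  0.0773] dr [ 0.0022 -0.0008 -0.0008]
```

View pics/c8.png

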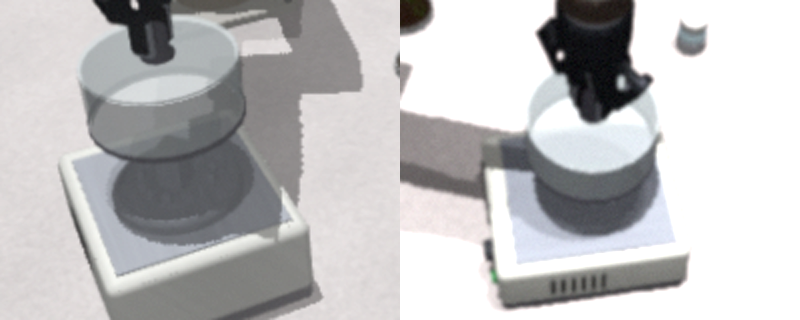

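View pics/w8.png

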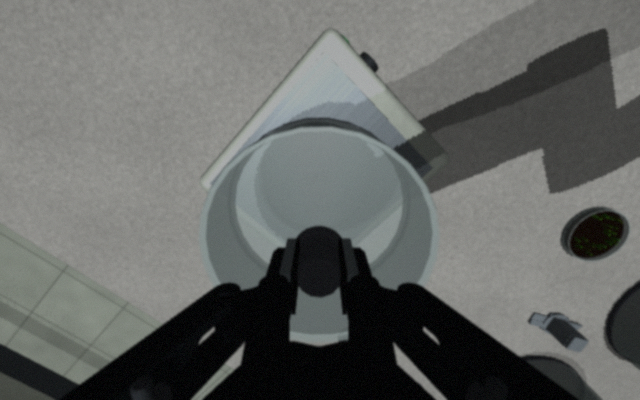

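```bash
python3 -m crank '{"dr":[[0,0,0],[0,0,0],[0,0,0],[0,0,0]],"travel":[[0,-0.001,0.03],[0,-0.001,0.06],[0,-0.001,0.069],[0,-0.001,0.069]],"hand":[0,0,0,0]}'
python3 -m crank '{"dr":[[0,0,0],[0,0,0],[0,0,0]],"travel":[[0,0,0.002],[0,0,0.004],[0,0,0.006]],"hand":[0,0,0]}'
python3 -m crank '{"dr":[[0,0,0],[0,0,0],[0,0,0]],"travel":[[0,0,0.002],[0,0,0.004],[0,0,0.006]],"hand":[0,0,0]}'
python3 -c "
from h import *
plan([.5335,-.2142,.176],-137)"
```

```text
clock: 22.15
eef_pos: [0.5341, -0.2147, 0.1995]
tool_rot: [-0.366, 0.931, 0.0, -0.0]
ft_force: [0.3, 0.3, -2.8]
grip_width: 0.0224
clock: 22.52
eef_pos: [0.5345, -0.2153, 0.194]
tool_rot: [-0.365, 0.931, -0.0, 0.0]
ft_force: [0.4, -0.8, -2.5]
grip_width: 0.0217
clock: 22.9
eef_pos: [0.5342, -0.2152, 0.1872]
tool_rot: [-0.365, 0.931, 0.0, -0.0]
ft_force: [-0.2, -0.3, -3.0]
grip_width: 0.0221
clk 22.9 pos [ 0.5342 -0.2152  0.1872] yaw -137.13 tilt [-1.e-04  0.e+00 -1.e+00] F [-0.2 -0.3 -3. ] w 0.0221 j [-0.38  0.41  0.13  1.29 -0.   -1.13]
travel [-0.0002  0.0012  0.0112] dr [ 0.0001 -0.     -0.0023]
```

It's past the collar top with no contact. Lowering on.

```bash
python3 -m crank '{"dr":[[0,0,0],[0,0,0],[0,0,0],[0,0,0]],"travel":[[0,0,0.003],[0,0,0.006],[0,0,0.009],[0,0,0.009]],"hand":[0,0,0,0]}'
python3 -m crank '{"dr":[[0,0,0],[0,0,0],[0,0,0]],"travel":[[0,0,0.001],[0,0,0.002],[0,0,0.003]],"hand":[0,0,0]}'
python3 -c "
from h import *
plan([.5335,-.2142,.176],-137)"
```

```text
clock: 23.4
eef_pos: [0.534, -0.2151, 0.178]
tool_rot: [-0.365, 0.931, 0.0, -0.0]
ft_force: [-0.4, -0.6, -2.5]
grip_width: 0.0218
clock: 23.78
eef_pos: [0.5341, -0.2152, 0.1757]
tool_rot: [-0.365, 0.931, -0.0, 0.0]
ft_force: [-2.2, 0.9, 0.9]
grip_width: 0.022
clk 23.77 pos [ 0.5341 -0.2152  0.1757] yaw -137.13 tilt [ 1.e-04 -1.e-04 -1.e+00] F [-2.2  0.9  0.9] w 0.022 j [-0.38  0.42  0.11  1.26 -0.   -1.13]
travel [-0.0002  0.0011 -0.0003] dr [-0.0002 -0.     -0.0023]
```

```bash
python3 -m crank '{"dr":[[0,0,0],[0,0,0]],"travel":[[0,0,0.001],[0,0,0.001]],"hand":[0,0]}'
python3 -m crank '{"dr":[[0,0,0],[0,0,0],[0,0,0],[0,0,0]],"travel":[[0,0,0],[0,0,0],[0,0,0],[0,0,0]],"hand":[0.06,0.06,0.06,0.06]}'
python3 -m crank '{"dr":[[0,0,0],[0,0,0],[0,0,0],[0,0,0],[0,0,0],[0,0,0],[0,0,0],[0,0,0]],"travel":[[0,0,-0.03],[0,0,-0.07],[0,0,-0.09],[-0.05,0,-0.09],[-0.1,0,-0.09],[-0.12,0,-0.09],[-0.12,0,-0.09],[-0.12,0,-0.09]],"hand":[0.06,0.06,0.06,0.06,0.06,0.06,0.06,0.06]}'
python3 - <<'E'
from h import *
plan([.5335,-.2142,.176],-137)
snap('wrist','w9.png');snap('scene','s9.png');snap('side','d9.png')
a=cv2.imread('pics/s9.png')[150:310,90:290]; b=cv2.imread('pics/d9.png')[210:370,250:450];c=cv2.imread('pics/w9.png')[0:240,180:480]
f=lambda i:cv2.resize(i,(400,300),interpolation=cv2.INTER_CUBIC)
cv2.imwrite('pics/c9.png',np.clip(np.vstack([np.hstack([f(a),f(b)]),np.hstack([f(c),f(cv2.imread('pics/s9.png'))])])*1.3,0,255).astype(np.uint8))
E
```

```text
clock: 24.02
eef_pos: [0.5341, -0.2152, 0.1757]
tool_rot: [-0.365, 0.931, -0.0, 0.0]
ft_force: [-3.8, 1.1, 6.3]
grip_width: 0.022
clock: 24.52
eef_pos: [0.5343, -0.2152, 0.1743]
tool_rot: [-0.365, 0.931, 0.0, 0.0]
ft_force: [-0.7, 0.8, 0.1]
grip_width: 0.06
clock: 25.52
eef_pos: [0.6216, -0.1341, 0.2642]
tool_rot: [-0.365, 0.931, 0.0, -0.0]
ft_force: [1.0, -0.3, -0.0]
grip_width: 0.0599
clk 25.52 pos [ 0.6216 -0.1341  0.2642] yaw -137.16 tilt [-8.e-04 -3.e-04 -1.e+00] F [ 1.  -0.3 -0. ] w 0.0599 j [-0.21  0.52  0.5   1.55 -0.   -0.96]
travel [0.119  0.0011 0.0883] dr [ 0.0003 -0.0007 -0.0028]
```

View pics/c9.png

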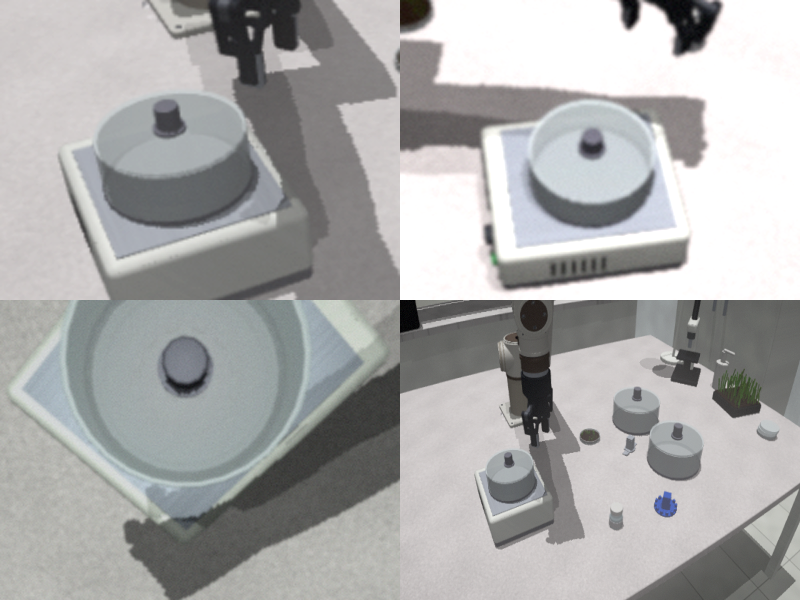

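```bash
python3 - <<'E'
from h import *
s,d=cam('s9'),cam('d9')
print(tri(s,(172.7,205),d,(346.3,281.5)))
print(bot.get_obs()['clock'],bot.get_obs()['ft_force'])
job.job_done()
E
```

```text
(array([ 0.53656976, -0.21301524,  0.19802051]), np.float64(5.7601915873017624e-05))
25.675 [-0.15275622 -0.38592768  0.15044979]
the job is handed in; nothing more can be done
```

I fitted the grey twelve-tooth rotor on the mill's square drive, set the smallest clear cover over it on the deck, and handed the job in at 25.7 s.

**Rotor:**
- I felt the ball's resistance, about 7 N, and then it eased.
- The drive bottomed 2 mm below its rest height at about 28 N net push, the most I used. That matches the rotor standing hard on the shoulder.
- The ball can't be seen, so I take the click from force and height. A light pull-up test was inconclusive: the rotor rose about 0.7 mm, so I pressed it down again before letting go.

**Cover:**
- It went past the collar without contact, and the rim met the deck within about 0.1 mm of the expected height.
- Afterwards the top of the knob measured 198 mm above the bench (198 mm expected), about 3 mm from the drive's axis.

**Bystanders:** the blade, dish and jar look untouched in the last picture. The gripper was clear of everything, and the force reading was near zero.

**Measurement differences:** the wrist-camera fixes of the collar, the hub and the drive differed by up to 5 mm. I used a middle value for placing the cover.

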